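# Load the sample pots into the cooling tank and lock its sliding cover

### The job

Put all the blue-lidded sample pots standing on the bench into the cooling tank and lock it up again: lift the orange spring collar and turn it until it drops into its release notch, slide the white cover fully open until it clicks at its stop, stand every pot upright inside the tank, slide the cover fully shut until it clicks, and lift and turn the collar back down into its locked notch. Leave the other things on the bench where they are.

Things in the scene. Friction and masses are not known exactly. Their poses are not given: they have to be found in the camera images.
- tank: Steel cooling tank fixed to the bench, 152 mm (x) by 424 mm (y), rim 85 mm high; moved and yawed (within 0.12 rad) each time. Origin at bench level under its middle; x points away from the robot, y along its length. The -y half (y -206 to 0) is the open well; the +y half is a closed deck 85 mm high that the cover slides onto. A black click housing juts from the near side to x -103 at y -22 to 14, top 98 mm.
- well_floor (a point): Middle of the well's flat floor, 10 mm above the bench (103 mm along the tank's -y from its origin), with the tank's axes. The well is 140 mm (x) by 206 mm (y) inside; its 6 mm walls rise 75 mm above this floor, the deck's side likewise. Pots stand 17 mm below the cover's underside. Space for three pots in a row along y, 60 mm apart.
- shutter (a joint): Slide of the white cover plate (150 by 208 by 6 mm, top 93 mm above the bench) along the tank's +y: 0 m shut over the well, 0.2 m fully open over the deck, hard stops at both. A spring ball clicks in the last 10 mm at either end: about 7 N to leave or enter an end stop, about 2 N between. When the collar is locked its tongue stands in the cover's way.
- shutter_grip (a point): Point in the middle of the cover's blue upright fin, 17 mm below its top, 126 mm above the bench. The fin is 16 mm thick along the tank's y, 80 mm long along the tank's x, and rises 50 mm from the cover plate (93 to 143 mm above the bench). The point has the tank's axes and moves with the cover.
- collar_lift (a joint): Lift of the orange spring collar in m: 0 down in a notch, 0.019 at its upper stop. A spring presses it down with 7 N at the bottom, 12 N at the top (plus 2 N of weight).
- collar_turn (a joint): Turn of the orange collar in rad, growing clockwise seen from above: 0 locked notch (tongue points to the tank's -x, across the cover's path), 1.3 release notch (tongue nearly to +y, clear of the cover). Turns easily (0.04 N m), but only while lifted over 11 mm, to clear a brass block between the notches; within 0.04 rad of a notch it springs down into it when let go. Stops at -0.02 and 1.32.
- collar_grip (a point): Point on the vertical axis of the collar, 14 mm below its top: 132 mm above the bench when down, rising with it. The collar is a round knurled orange sleeve, 46 mm in diameter, 100 to 146 mm above the bench, with a 22 mm steel stem 8 mm out of its top; it stands on a white console 80 mm high behind the tank's far wall. At its foot a tongue, 12 mm wide and high, reaches 75 mm from the axis.
- pot1: Aluminium sample pot with a blue lid and a white disc on top, an upright cylinder 50 mm in diameter and 60 mm high, about 0.16 kg. Origin at the centre of its underside, z up. Two or three of the four are present; the others are absent.
- pot2: Aluminium sample pot with a blue lid and a white disc on top, an upright cylinder 50 mm in diameter and 60 mm high, about 0.16 kg. Origin at the centre of its underside, z up. Two or three of the four are present; the others are absent.
- pot3: Aluminium sample pot with a blue lid and a white disc on top, an upright cylinder 50 mm in diameter and 60 mm high, about 0.16 kg. Origin at the centre of its underside, z up. Two or three of the four are present; the others are absent.
- pot4: Aluminium sample pot with a blue lid and a white disc on top, an upright cylinder 50 mm in diameter and 60 mm high, about 0.16 kg. Origin at the centre of its underside, z up. Two or three of the four are present; the others are absent.
- jar_front: Bystander: amber jar with white cap, 56 mm diameter, 75 mm high, origin under its centre.
- jar_left: Bystander: amber jar with white cap, 60 mm diameter, 85 mm high, origin under its centre.
- beaker: Bystander: glass beaker, 66 mm diameter, 90 mm high, origin under its centre.
- spatula: Bystander: spatula lying flat, along its own x.
- wrench: Bystander: wrench lying flat, along its own x.
- dish: Bystander: aluminium dish, 110 mm diameter, 30 mm high, origin under its centre.
- carton: Bystander: cardboard box 90 by 70 by 80 mm high, origin under its centre.
There are look-alikes about, which are no part of the job. What is shaped like the pot1 but purple or red is not meant.

How it is judged:
By the outcome, as a careful person would: the job done as asked, in the order asked, and still so for the second after the job is handed in, with the robot touching nothing.
Of pot1, pot2, pot3, pot4 only 2 to 3 are there at a start; the rules pass over those that are not, and their reading is None.
At some moment in a run one of pot1, pot2, pot3, pot4 may be knocked a few centimetres aside while the robot is not near it.
It also fails if it takes over 200 s, if anything falls off the work surface, if the arm or the gripper's body presses on something with over 40 N, if the wrist force passes 120 N, or if a joint passes its speed limit or range.

### The arm

A 7-joint arm with a two-finger parallel gripper is mounted at the origin on the work surface. World frame = base frame: x ahead of the robot, y to its left, z up, the work surface at z = 0. Lengths are in m, angles in rad, forces in N, time in s.
With the tool pointing down it reaches from about 0.425 to 0.875 m from the base axis. Payload 8.4 kg.
Tool frame: the origin (TCP) lies on the centre line of the jaws, within the pads' length; the fingertips stand 14 mm ahead of it and the grasp point (between the pads) lies 5 mm behind it; z points along the fingers, y is the line along which they close (so a half turn about z gives the same grasp; the last joint's range is limited). The gripper opens to 85 mm and grips with 20 to 120 N. Pads are 22 mm wide; open, the fingers measure 114 mm over their backs; the gripper's body (76 mm by 85 mm) begins 54 mm behind the grasp point. The pads swing forward as they close: fully open they stand 13 mm farther back than shut.
Start: joints at [-1.368, 0.333, 0.04, 1.465, -0.013, 1.343, -0.059], TCP at [0.193, 0.621, 0.245] pointing down, gripper open.
Joint ranges: [-2.58, 2.58], [-0.38, 2.09], [-1.3, 1.39], [0.25, 2.4], [-1.5, 4.64], [0.08, 2.09], [-2.65, 2.65]. Speed limits (rad/s): [2.22, 2.22, 2.79, 2.79, 3.14, 3.14, 3.14].

### API

Orientations are given as a rotation vector (axis times angle).
In Python, from rig import readout, grab_frame, get_calibration, ticket, finder gives the robot as it stands.
- The arm moves only by the shell command python3 -m jog 'ROWS' [FORCE]. ROWS is JSON, a list of rows, each an object with "slide": the shift along the tool's x, y, z in cm, a list of three; "twist": the turn about the tool's z in rad; "grip": the opening, from -1 (shut) to 1 (fully open), so that 0 is half open. In form: [{"slide": [tx, ty, tz], "twist": twist, "grip": grip}, ...]. A call has 1 to 5 rows; each row is the pose to reach, as a shift and turn from the pose commanded when the call began, along the tool's axes at that moment; what a row does not reach only later rows make up. A row lasts 1/12 s, in which the tool goes at most 41.7 mm and 7.16 degrees, less where a joint would pass 70% of its speed; a pose out of reach is approached as far as the arm can. A call with a gripper value outside its range is refused whole. The fingers move at their own pace and stop on an object; FORCE is the grip in N (left out, the last holds). Time passes only in rows, so rows that repeat a pose let the fingers close. It gives the time, the measured TCP pose, the force, the opening and the grip force at its end, in the units of the state.
- readout.get_obs(): the state, without advancing time (a new reading comes with each control period).
- grab_frame(name): name is "scene" or "top"; returns the picture (420x560x3 uint8, red, green, blue); there is no depth.
- get_calibration(name): a dict with "K" (3x3 intrinsics, pixels), "rvec" (rotation vector, rad) and "tvec" (3), from world to camera coordinates, as OpenCV has them. Camera axes: x right, y down, z forward; pixel columns grow to the right and rows downward; lengths in m; the calibration is good to about 2 mm. A picture is of the moment at which its call begins. get_calibration takes no time and is no camera call.
- ticket.job_done(): hands the job in; it is judged then, once.
Trained networks look in the newest picture that a camera, given by its name, has taken for a name from the list of things; names that differ only in an ending like _2 or _b are one class to them, and where a whole thing is asked for, a point or a joint stands for the part that bears it (a point fixed in the world has none). Each returns a list of dicts, best first, with "score" (0 to 1); they miss things now and then, are a little off and sometimes report something else, mostly with a low value. They report only what shows in the picture. A call takes as long as a camera call. They do not tell look-alikes from the thing itself.
- finder.spot_in(camera, query): "extent" ([left, top, width, height] in pixels, round what is visible of it).
- finder.spot_point(camera, query): "position" ([column, row] in pixels: a listed point, or the origin of a listed thing).
The state is a dict: "t": time; "q": joint angles; "qd": joint speeds; "effort": joint torques, N m; "position": TCP position; "orientation": TCP orientation; "contact_force": force on the tool from outside, world axes, zero at the start; "ft_torque": the same for the moment, N m; "opening": opening from 0.0 (shut) to 1.0 (fully open); "gripper_force": force on a finger pad.
Only numpy, scipy, OpenCV 4.12 (cv2) and the standard library are available. Lean on these libraries where they do the work, as an engineer would, in place of code of your own. Each camera call takes 0.05 s, during which the arm holds its last target. There are 200 camera calls.

## Working session

There is one attempt and no reset: what is moved stays moved. The work goes in short steps, Python scripts to look and compute and a shell command to move; the robot and the scene stay as the last step left them, time stands still between calls to the robot, and variables do not carry over. Pictures are saved under pics/ and viewed, at most 14 in all, crops included, and the job is handed in when it is done.

```bash
mkdir -p pics; ls; python3 - <<'E'
from rig import readout, grab_frame, get_calibration, finder
import cv2
for c in ("scene","top"):
    im=grab_frame(c); cv2.imwrite(f"pics/{c}0.png",im[:,:,::-1])
    k=get_calibration(c); print(c,k)
    for n in ("pot1","shutter_grip","collar_grip","well_floor","tank"):
        print(n,[( [round(float(v)) for v in d["position"]],round(d["score"],2)) for d in finder.spot_point(c,n)][:7])
o=readout.get_obs();print(o)
E
```

```text
pics
scene {'K': array([[469.34687598,   0.        , 282.21141402],
       [  0.        , 469.34687598, 207.79177394],
       [  0.        ,   0.        ,   1.        ]]), 'rvec': array([ 1.57399363,  2.23446546, -0.63956867]), 'tvec': array([ 0.16912607, -0.36322066,  2.07947507])}
pot1 [([374, 205], 0.78), ([241, 181], 0.72), ([197, 198], 0.55), ([371, 242], 0.54), ([346, 258], 0.51)]
shutter_grip [([249, 202], 0.69)]
collar_grip [([262, 239], 0.67), ([243, 180], 0.45)]
well_floor [([248, 221], 0.9)]
tank [([275, 231], 0.75)]
top {'K': array([[491.64890592,   0.        , 279.54408784],
       [  0.        , 491.64890592, 208.66169719],
       [  0.        ,   0.        ,   1.        ]]), 'rvec': array([ 2.12829944, -2.18516692,  0.12892249]), 'tvec': array([0.00764804, 0.53156076, 1.45624127])}
pot1 [([169, 279], 0.81), ([388, 202], 0.79), ([166, 229], 0.74), ([351, 252], 0.73), ([190, 193], 0.57), ([110, 224], 0.32)]
shutter_grip [([321, 194], 0.87)]
collar_grip [([282, 152], 0.75), ([321, 194], 0.47), ([401, 166], 0.21)]
well_floor []
tank [([282, 200], 0.9), ([292, 262], 0.62)]
{'t': 0.6, 'q': array([-1.3681828 ,  0.33316644,  0.03991941,  1.46542843, -0.01340895,
        1.34328313, -0.05853134]), 'qd': array([ 0.00063059, -0.00102612,  0.00210373, -0.00058973, -0.001475  ,
       -0.00080224,  0.00051349]), 'effort': array([ 2.53929729e-04, -6.57966399e+01,  1.36344507e+00, -4.05652392e+01,
        1.68141135e-02,  3.09777613e-03,  7.78587861e-06]), 'position': array([0.19322492, 0.62058036, 0.24531593]), 'orientation': array([-4.72416668e-01, -3.10585656e+00,  2.86852229e-05]), 'contact_force': array([ 0.30118308, -0.16307398,  0.24832901]), 'ft_torque': array([ 0.05025431,  0.01524187, -0.03423214]), 'gripper_force': 0.0, 'opening': 1.0020120242914807}
```

```bash
cat > h.py <<'E'
import numpy as np, cv2
from rig import readout, grab_frame, get_calibration, finder
from scipy.spatial.transform import Rotation as R
def ray(c,px,z):
    k=get_calibration(c); M=cv2.Rodrigues(k["rvec"])[0]; o=-M.T@k["tvec"]
    d=M.T@np.linalg.inv(k["K"])@np.array([px[0],px[1],1.]); return o+d*(z-o[2])/d[2]
def proj(c,p):
    k=get_calibration(c); return cv2.projectPoints(np.float64([p]),k["rvec"],k["tvec"],k["K"],None)[0].ravel()
def rel(p,yaw_y=None):
    """shift (cm, tool axes) from the measured TCP to p; twist bringing tool y along world angle yaw_y (mod pi)"""
    o=readout.get_obs(); r=R.from_rotvec(o["orientation"]); s=r.inv().apply(np.array(p)-o["position"])*100
    t=None
    if yaw_y is not None:
        y=r.as_matrix()[:,1]; a=np.arctan2(y[1],y[0]); t=-(((yaw_y-a)+np.pi/2)%np.pi-np.pi/2)
    return s.round(2), t
E
python3 - <<'E'
from h import *
im=cv2.imread("pics/top0.png"); cv2.imwrite("pics/t1.png",cv2.resize(im[120:340,70:470],(800,440),interpolation=cv2.INTER_CUBIC))
im=cv2.imread("pics/scene0.png"); cv2.imwrite("pics/s1.png",cv2.resize(im[110:310,150:450],(800,533),interpolation=cv2.INTER_CUBIC))
for p in ([169,279],[388,202],[166,229],[351,252],[190,193],[110,224]): print(p,ray("top",p,0).round(3))
for p in ([374,205],[241,181],[197,198],[371,242],[346,258]): print("s",p,ray("scene",p,0).round(3))
print("fin",ray("top",[321,194],.126),ray("scene",[249,202],.126),"col",ray("top",[282,152],.132),ray("scene",[262,239],.132),ray("scene",[243,180],.132),"tank",ray("top",[282,200],0),ray("scene",[275,231],0))
E
```

```text
[169, 279] [0.329 0.336 0.   ]
[388, 202] [ 0.547 -0.343  0.   ]
[166, 229] [0.482 0.345 0.   ]
[351, 252] [ 0.396 -0.221  0.   ]
[190, 193] [0.592 0.271 0.   ]
[110, 224] [0.502 0.518 0.   ]
s [374, 205] [0.327 0.322 0.   ]
s [241, 181] [ 0.399 -0.217  0.   ]
s [197, 198] [ 0.536 -0.349  0.   ]
s [371, 242] [0.494 0.35  0.   ]
s [346, 258] [0.59  0.279 0.   ]
fin [ 0.55897149 -0.12553016  0.126     ] [ 0.55739493 -0.11235319  0.126     ] col [ 0.68265667 -0.0177983   0.132     ] [ 0.68750889 -0.01225048  0.132     ] [ 0.47729368 -0.16789824  0.132     ] tank [ 0.5624344 -0.0146459  0.       ] [ 0.57183151 -0.00648774  0.        ]
```

View pics/t1.png

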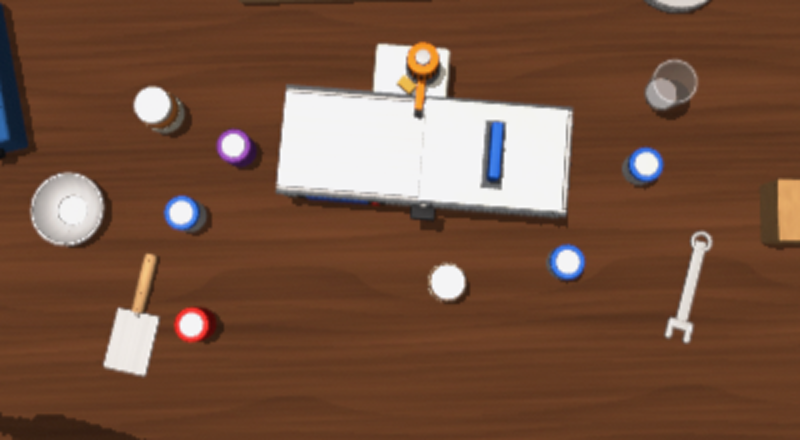

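View pics/s1.png

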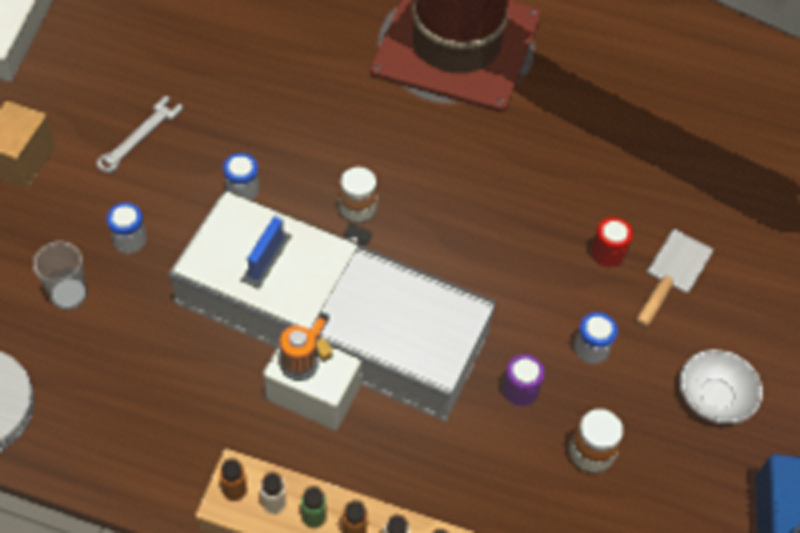

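Top crop: three blue-lidded pots, at full-image px (161,226), (353,251) and (393,202). They fit because the lids are blue with a white disc. The purple pot (187,193) and red pot (166,282) are look-alikes. The collar is at (281,149) with its tongue towards the robot, and the fin is at (317,196). I'll refine these by colour and check with a crop.

```bash
cat >> h.py <<'E'
def blobs(im,lo,hi,amin=15):
    """im RGB; HSV range -> (area, cx, cy, minAreaRect) list, holes filled"""
    m=cv2.inRange(cv2.cvtColor(im,cv2.COLOR_RGB2HSV),np.array(lo),np.array(hi))
    out=[]
    for c in cv2.findContours(m,cv2.RETR_EXTERNAL,cv2.CHAIN_APPROX_NONE)[0]:
        a=cv2.contourArea(c)
        if a>=amin: M=cv2.moments(c); out.append((a,M["m10"]/a,M["m01"]/a,cv2.minAreaRect(c)))
    return sorted(out,key=lambda b:-b[0])
BLUE=((105,140,70),(125,255,255)); OR=((5,170,140),(18,255,255))
E
python3 - <<'E'
from h import *
for c in ("top","scene"):
    im=cv2.imread(f"pics/{c}0.png")[:,:,::-1].copy()
    for b in blobs(im,*BLUE): print(c,"blue",np.round(b[:3]),"z.057",ray(c,b[1:3],.057).round(3),"z.125",ray(c,b[1:3],.125).round(3))
    for b in blobs(im,*OR,8): print(c,"or",np.round(b[:3]),ray(c,b[1:3],.14).round(3))
im=cv2.imread("pics/top0.png")[:,:,::-1].copy()
for b in blobs(im,(0,0,170),(180,70,255),1500):
    q=[ray("top",p,.09).round(3)[:2] for p in cv2.boxPoints(b[3])]; print("white",b[0],q)
I=[cv2.resize(im[y-20:y+20,x-20:x+20],(200,200)) for x,y in((161,226),(353,251),(393,202),(187,193))]
cv2.imwrite("pics/crop.png",np.hstack(I)[:,:,::-1])
E
```

```text
top blue [1927.   48.  172.] z.057 [0.659 0.689 0.057] z.125 [0.645 0.656 0.125]
top blue [1790.   25.  261.] z.057 [0.393 0.747 0.057] z.125 [0.391 0.712 0.125]
top blue [206. 353. 251.] z.057 [ 0.398 -0.22   0.057] z.125 [ 0.396 -0.21   0.125]
top blue [203. 392. 202.] z.057 [ 0.54  -0.343  0.057] z.125 [ 0.531 -0.327  0.125]
top blue [202. 161. 226.] z.057 [0.486 0.348 0.057] z.125 [0.479 0.331 0.125]
top blue [148. 317. 195.] z.057 [ 0.566 -0.12   0.057] z.125 [ 0.556 -0.115  0.125]
top or [176. 281. 149.] [ 0.69  -0.015  0.14 ]
top or [ 36. 279. 167.] [ 0.638 -0.009  0.14 ]
scene blue [1432.  460.  315.] z.057 [0.694 0.691 0.057] z.125 [0.726 0.673 0.125]
scene blue [1258.  491.  248.] z.057 [0.404 0.763 0.057] z.125 [0.45  0.742 0.125]
scene blue [796.  14. 131.] z.057 [ 0.524 -1.186  0.057] z.125 [ 0.564 -1.119  0.125]
scene blue [450. 442.  82.] z.057 [-0.402  0.46   0.057] z.125 [-0.321  0.452  0.125]
scene blue [ 66. 539.   3.] z.057 [-1.184  0.85   0.057] z.125 [-1.066  0.824  0.125]
scene blue [ 50. 249. 200.] z.057 [ 0.509 -0.136  0.057] z.125 [ 0.55  -0.116  0.125]
scene blue [ 16. 373. 236.] z.057 [0.5   0.351 0.057] z.125 [0.541 0.348 0.125]
scene blue [ 15. 198. 194.] z.057 [ 0.551 -0.331  0.057] z.125 [ 0.589 -0.303  0.125]
scene or [110. 262. 237.] [ 0.686 -0.013  0.14 ]
white 43330.5 [array([1.168, 0.839]), array([ 1.143, -0.879]), array([ 0.767, -0.847]), array([0.79 , 0.818])]
white 7054.0 [array([0.514, 0.203]), array([0.665, 0.19 ]), array([ 0.62 , -0.234]), array([ 0.47 , -0.215])]
white 3497.5 [array([ 0.33 , -0.637]), array([ 0.347, -0.802]), array([ 0.153, -0.81 ]), array([ 0.136, -0.647])]
```

View pics/crop.png

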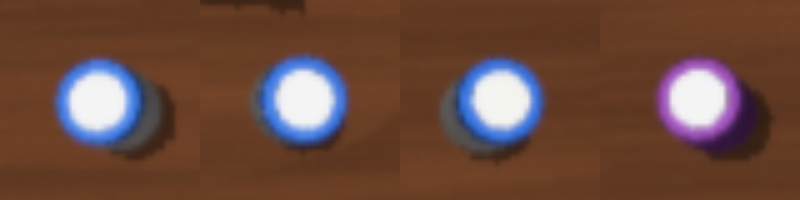

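The crop confirms three blue pots, with the purple one rejected. World positions:
- **Pots:** A (0.486,0.348), B (0.398,-0.220), C (0.540,-0.343).
- **Tank:** (0.567,-0.014), with its y axis at direction (0.105,0.994). The fin agrees with this.
- **Collar:** (0.688,-0.014).

Next I'll go above the collar.

```bash
python3 - <<'E'
from h import *
print(rel([.688,-.014,.245],.65))
E
```

```text
(array([-6.611e+01, -4.588e+01,  3.000e-02]), np.float64(0.6189001252330174))
```

```bash
J='python3 -m jog'; for i in 1; do
$J '[{"slide":[-4.1,-2.9,0],"twist":0,"grip":1},{"slide":[-8,-5.6,0],"twist":0,"grip":1},{"slide":[-11.9,-8.3,0],"twist":0,"grip":1},{"slide":[-15.8,-11,0],"twist":0,"grip":1},{"slide":[-16.5,-11.5,0],"twist":0,"grip":1}]'
$J '[{"slide":[-16.5,-11.5,0],"twist":0,"grip":1},{"slide":[-16.5,-11.5,0],"twist":0,"grip":1},{"slide":[-16.5,-11.5,0],"twist":0,"grip":1},{"slide":[-16.5,-11.5,0],"twist":0,"grip":1},{"slide":[-16.5,-11.5,0],"twist":0,"grip":1}]'
$J '[{"slide":[-16.5,-11.5,0],"twist":0,"grip":1},{"slide":[-16.5,-11.5,0],"twist":0,"grip":1},{"slide":[-16.5,-11.5,0],"twist":0,"grip":1},{"slide":[-16.5,-11.5,0],"twist":0,"grip":1},{"slide":[-16.5,-11.5,0],"twist":0,"grip":1}]'
$J '[{"slide":[-16.6,-11.4,0],"twist":0.62,"grip":0.7},{"slide":[-16.6,-11.4,0],"twist":0.62,"grip":0.7},{"slide":[-16.6,-11.4,0],"twist":0.62,"grip":0.7},{"slide":[-16.6,-11.4,0],"twist":0.62,"grip":0.7},{"slide":[-16.6,-11.4,0],"twist":0.62,"grip":0.7}]'
done
python3 - <<'E'
from h import *
print(rel([.688,-.014,.17],.65), readout.get_obs()["q"].round(2))
im=grab_frame("top")
for b in blobs(im,*OR,8): print("or",np.round(b[:3]),ray("top",b[1:3],.146).round(3))
E
```

```text
t: 1.02
position: [0.3185, 0.4591, 0.2456]
orientation: [0.475, 3.105, 0.0]
contact_force: [1.4, 0.0, 0.8]
opening: 1.0
gripper_force: 0.0
t: 1.43
position: [0.4416, 0.2999, 0.2458]
orientation: [0.475, 3.105, 0.001]
contact_force: [0.0, 0.2, 0.5]
opening: 0.998
gripper_force: 0.0
t: 1.85
position: [0.5647, 0.1409, 0.2457]
orientation: [0.475, 3.104, -0.0]
contact_force: [0.7, 0.2, -0.0]
opening: 0.999
gripper_force: 0.0
t: 2.27
position: [0.6891, -0.0169, 0.2455]
orientation: [1.407, 2.808, -0.001]
contact_force: [0.1, -0.2, 0.1]
opening: 0.849
gripper_force: 0.0
(array([0.31, 0.09, 7.55]), np.float64(-0.00798036916221534)) [-0.47  0.46  0.62  1.38 -0.27  1.38  0.79]
```

```bash
J='python3 -m jog'
$J '[{"slide":[0.2,0.1,3],"twist":0,"grip":0.7},{"slide":[0.2,0.1,6],"twist":0,"grip":0.7},{"slide":[0.2,0.1,8],"twist":0,"grip":0.7},{"slide":[0.2,0.1,10],"twist":0,"grip":0.7},{"slide":[0.2,0.1,11.2],"twist":0,"grip":0.7}]' 80
$J '[{"slide":[0,0,0],"twist":0,"grip":0.7},{"slide":[0,0,0],"twist":0,"grip":0.1},{"slide":[0,0,0],"twist":0,"grip":-0.5},{"slide":[0,0,0],"twist":0,"grip":-0.5},{"slide":[0,0,0],"twist":0,"grip":-0.5}]' 80
$J '[{"slide":[0,0,0],"twist":0,"grip":-0.5},{"slide":[0,0,0],"twist":0,"grip":-0.5},{"slide":[0,0,0],"twist":0,"grip":-0.5}]' 80
```

```text
t: 2.73
position: [0.6864, -0.0116, 0.1308]
orientation: [-1.396, -2.812, 0.002]
contact_force: [-0.4, 0.8, -1.0]
opening: 0.85
gripper_force: 0.0
t: 3.15
position: [0.6867, -0.0137, 0.1357]
orientation: [-1.399, -2.812, 0.002]
contact_force: [-11.0, -3.0, 8.7]
opening: 0.512
gripper_force: 81.3
t: 3.4
position: [0.6867, -0.0137, 0.1357]
orientation: [-1.399, -2.812, 0.001]
contact_force: [-10.6, -3.6, 7.8]
opening: 0.51
gripper_force: 81.3
```

```bash
J='python3 -m jog'
$J '[{"slide":[0,-0.1,-0.5],"twist":0,"grip":-0.5},{"slide":[0,-0.1,-1],"twist":0,"grip":-0.5},{"slide":[0,-0.1,-1.4],"twist":0,"grip":-0.5},{"slide":[0,-0.1,-1.7],"twist":0,"grip":-0.5},{"slide":[0,-0.1,-1.7],"twist":0,"grip":-0.5}]'
$J '[{"slide":[0,0,0],"twist":0.1,"grip":-0.5},{"slide":[0,0,0],"twist":0.2,"grip":-0.5},{"slide":[0,0,0],"twist":0.3,"grip":-0.5},{"slide":[0,0,0],"twist":0.4,"grip":-0.5},{"slide":[0,0,0],"twist":0.5,"grip":-0.5}]'
```

```text
t: 3.82
position: [0.6864, -0.0135, 0.1506]
orientation: [1.398, 2.813, -0.002]
contact_force: [-0.5, -5.9, -13.6]
opening: 0.509
gripper_force: 83.0
t: 4.23
position: [0.6874, -0.0133, 0.1504]
orientation: [2.055, 2.374, 0.0]
contact_force: [4.5, -5.0, -11.8]
opening: 0.51
gripper_force: 83.0
```

```bash
J='python3 -m jog'
$J '[{"slide":[0,0,0],"twist":0.1,"grip":-0.5},{"slide":[0,0,0],"twist":0.2,"grip":-0.5},{"slide":[0,0,0],"twist":0.3,"grip":-0.5},{"slide":[0,0,0],"twist":0.4,"grip":-0.5},{"slide":[0,0,0],"twist":0.5,"grip":-0.5}]'
$J '[{"slide":[0,0,0],"twist":0.1,"grip":-0.5},{"slide":[0,0,0],"twist":0.2,"grip":-0.5},{"slide":[0,0,0],"twist":0.3,"grip":-0.5},{"slide":[0,0,0],"twist":0.3,"grip":-0.5},{"slide":[0,0,0],"twist":0.3,"grip":-0.5}]'
python3 - <<'E'
from h import *
print(rel([.688,-.014,.17],-.65),readout.get_obs()["ft_torque"])
E
```

```text
t: 4.65
position: [0.6884, -0.0135, 0.1509]
orientation: [2.576, 1.791, 0.003]
contact_force: [7.9, -5.8, -12.9]
opening: 0.51
gripper_force: 82.9
t: 5.07
position: [0.6889, -0.0139, 0.1511]
orientation: [2.811, 1.391, 0.005]
contact_force: [9.7, -8.1, -12.7]
opening: 0.51
gripper_force: 83.1
(array([-0.07, -0.05, -1.89]), np.float64(-0.0017666371882059106)) [-1.78337568 -2.51228571  0.01684309]
```

```bash
J='python3 -m jog'
$J '[{"slide":[0,0,0.5],"twist":0,"grip":-0.5},{"slide":[0,0,1.0],"twist":0,"grip":-0.5},{"slide":[0,0,1.4],"twist":0,"grip":-0.5},{"slide":[0,0,1.5],"twist":0,"grip":-0.5},{"slide":[0,0,1.5],"twist":0,"grip":-0.5}]'
$J '[{"slide":[0,0,0],"twist":0,"grip":0.7},{"slide":[0,0,0],"twist":0,"grip":0.7},{"slide":[0,0,0],"twist":0,"grip":0.7},{"slide":[0,0,0],"twist":0,"grip":0.7}]'
$J '[{"slide":[0,0,-3],"twist":0,"grip":0.7},{"slide":[0,0,-6],"twist":0,"grip":0.7},{"slide":[0,0,-6],"twist":0,"grip":0.7}]'
python3 - <<'E'
from h import *
# above fin: tool y along tank y
print(rel([.5555,-.117,.21],np.arctan2(.994,.105)),readout.get_obs()["q"].round(2))
im=grab_frame("scene"); cv2.imwrite("pics/s2.png",cv2.resize(im[170:300,180:360],(720,520),interpolation=cv2.INTER_CUBIC)[:,:,::-1])
E
```

```text
t: 5.48
position: [0.689, -0.0139, 0.1363]
orientation: [2.811, 1.392, 0.006]
contact_force: [9.2, -7.0, -8.0]
opening: 0.511
gripper_force: 83.3
t: 5.82
position: [0.6871, -0.0117, 0.1361]
orientation: [-2.814, -1.396, -0.002]
contact_force: [-0.5, -0.1, -0.2]
opening: 0.851
gripper_force: 0.0
t: 6.07
position: [0.6891, -0.0129, 0.2017]
orientation: [2.812, 1.394, 0.011]
contact_force: [0.6, -0.7, 0.7]
opening: 0.848
gripper_force: 0.0
(array([-16.37,  -4.32,  -0.94]), np.float64(1.0253231104180962)) [-0.65  0.56  0.89  1.45 -0.44  1.33 -0.38]
```

View pics/s2.png

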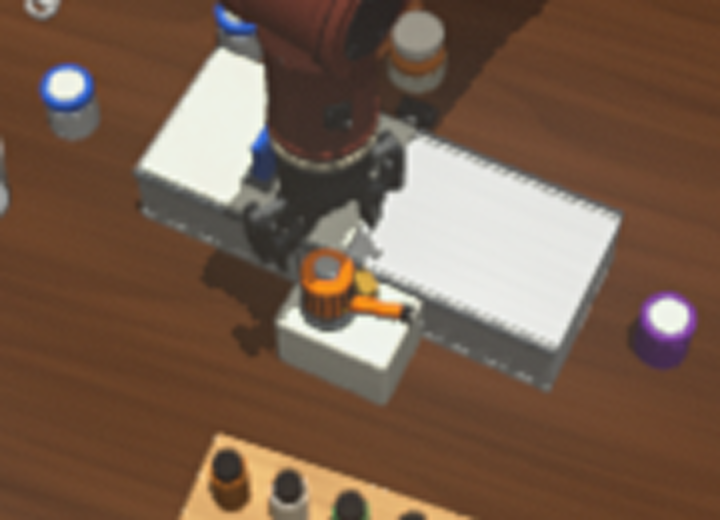

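Seen in the scene crop: the tongue, at crop (385,308), now points along the tank's +y and the collar is seated, so it is released. Next is the fin.

```bash
J='python3 -m jog'
$J '[{"slide":[-16.4,-4.3,-1],"twist":1.02,"grip":0.5},{"slide":[-16.4,-4.3,-1],"twist":1.02,"grip":0.5},{"slide":[-16.4,-4.3,-1],"twist":1.02,"grip":0.5},{"slide":[-16.4,-4.3,-1],"twist":1.02,"grip":0.5},{"slide":[-16.4,-4.3,-1],"twist":1.02,"grip":0.5}]'
python3 - <<'E'
from h import *
print(rel([.5555,-.117,.21],np.arctan2(.994,.105)),readout.get_obs()["q"].round(2))
E
```

```text
t: 6.53
position: [0.5471, -0.1233, 0.2053]
orientation: [-3.109, -0.438, 0.002]
contact_force: [-0.2, -0.9, -1.2]
opening: 0.749
gripper_force: 0.0
(array([ 0.98, -0.37, -0.47]), np.float64(0.3849043534884844)) [-0.82  0.34  1.18  1.78 -0.33  1.25 -0.84]
```

```bash
J='python3 -m jog'
$J '[{"slide":[0,0,0],"twist":0.38,"grip":0.5},{"slide":[0,0,0],"twist":0.38,"grip":0.5},{"slide":[0,0,0],"twist":0.38,"grip":0.5},{"slide":[0,0,0],"twist":0.38,"grip":0.5},{"slide":[0,0,0],"twist":0.38,"grip":0.5}]'
python3 - <<'E'
from h import *
print(rel([.5555,-.117,.122],np.arctan2(.994,.105)),readout.get_obs()["q"].round(2))
E
```

```text
t: 6.95
position: [0.553, -0.1166, 0.205]
orientation: [3.139, -0.128, -0.001]
contact_force: [-0.1, 0.1, -1.2]
opening: 0.75
gripper_force: 0.0
(array([0.26, 0.01, 8.3 ]), np.float64(0.023790763975298113)) [-0.87  0.4   1.26  1.77 -0.4   1.27 -1.16]
```

```bash
J='python3 -m jog'
$J '[{"slide":[0.2,0,3],"twist":0.02,"grip":0.5},{"slide":[0.2,0,6],"twist":0.02,"grip":0.5},{"slide":[0.2,0,7.5],"twist":0.02,"grip":0.5},{"slide":[0.2,0,8.2],"twist":0.02,"grip":0.5},{"slide":[0.2,0,8.2],"twist":0.02,"grip":0.5}]'
$J '[{"slide":[0,0,0],"twist":0,"grip":-1},{"slide":[0,0,0],"twist":0,"grip":-1},{"slide":[0,0,0],"twist":0,"grip":-1},{"slide":[0,0,0],"twist":0,"grip":-1},{"slide":[0,0,0],"twist":0,"grip":-1}]' 50
python3 - <<'E'
from h import *
o=readout.get_obs(); p=o["position"]
print(o["q"].round(2),o["opening"],rel(p+.2*np.array([.105,.994,0])/np.hypot(.105,.994),np.arctan2(.994,.105)))
E
```

```text
t: 7.37
position: [0.5543, -0.1169, 0.1221]
orientation: [3.137, -0.161, -0.004]
contact_force: [-1.7, 0.3, -0.1]
opening: 0.75
gripper_force: 0.0
t: 7.78
position: [0.556, -0.1152, 0.1245]
orientation: [-3.134, 0.162, -0.001]
contact_force: [-4.2, 7.2, 10.2]
opening: 0.174
gripper_force: 49.2
[-0.78  0.49  1.17  1.85 -0.5   1.13 -1.11] 0.17440456255276746 (array([  0.04, -20.  ,   0.07]), np.float64(0.0017888048467380457))
```

```bash
J='python3 -m jog'
$J '[{"slide":[0,-1,0],"twist":0,"grip":-1},{"slide":[0,-3,0],"twist":0,"grip":-1},{"slide":[0,-5,0],"twist":0,"grip":-1},{"slide":[0,-7,0],"twist":0,"grip":-1},{"slide":[0,-9,0],"twist":0,"grip":-1}]'
$J '[{"slide":[0,-2,0],"twist":0,"grip":-1},{"slide":[0,-4,0],"twist":0,"grip":-1},{"slide":[0,-6,0],"twist":0,"grip":-1},{"slide":[0,-8,0],"twist":0,"grip":-1},{"slide":[0,-9,0],"twist":0,"grip":-1}]'
$J '[{"slide":[0,-1,0],"twist":0,"grip":-1},{"slide":[0,-2,0],"twist":0,"grip":-1},{"slide":[0,-2.4,0],"twist":0,"grip":-1},{"slide":[0,-2.4,0],"twist":0,"grip":-1}]'
python3 - <<'E'
from h import *
o=readout.get_obs(); p=o["position"]
print(o["q"].round(2),np.hypot(*(p-[.556,-.1152,.1245])[:2]),rel([.5555+.021,-.117+.199,.124]))
E
```

```text
t: 8.2
position: [0.5655, -0.0277, 0.1246]
orientation: [3.137, -0.166, 0.004]
contact_force: [4.1, -3.0, 2.4]
opening: 0.181
gripper_force: 51.2
t: 8.62
position: [0.5757, 0.0643, 0.1246]
orientation: [-3.137, 0.161, -0.005]
contact_force: [4.2, -2.1, 2.7]
opening: 0.176
gripper_force: 51.5
t: 8.95
position: [0.5778, 0.0838, 0.1245]
orientation: [3.135, -0.167, 0.005]
contact_force: [4.3, -4.8, 4.9]
opening: 0.177
gripper_force: 51.7
[-1.11  0.53  1.16  1.82 -0.54  1.15 -1.45] 0.2002113498174047 (array([-0.11,  0.19,  0.05]), None)
```

```bash
J='python3 -m jog'
$J '[{"slide":[0,-0.3,0],"twist":0,"grip":-1},{"slide":[0,-0.6,0],"twist":0,"grip":-1},{"slide":[0,-0.6,0],"twist":0,"grip":-1}]'
$J '[{"slide":[0,0.6,0],"twist":0,"grip":-1},{"slide":[0,0.6,0],"twist":0,"grip":-1}]'
$J '[{"slide":[0,0,0],"twist":0,"grip":0.5},{"slide":[0,0,0],"twist":0,"grip":0.5},{"slide":[0,0,0],"twist":0,"grip":0.5},{"slide":[0,0,-4],"twist":0,"grip":0.5},{"slide":[0,0,-8],"twist":0,"grip":0.5}]'
$J '[{"slide":[0,0,-4],"twist":0,"grip":1},{"slide":[0,0,-4],"twist":0,"grip":1}]'
python3 - <<'E'
from h import *
o=readout.get_obs(); p=o["position"]
im=grab_frame("top"); cv2.imwrite("pics/t2.png",cv2.resize(im[120:340,130:430],(750,550),interpolation=cv2.INTER_CUBIC)[:,:,::-1])
for b in blobs(im,*BLUE): print("blue",np.round(b[:3]),"z.057",ray("top",b[1:3],.057).round(3),"z.125",ray("top",b[1:3],.125).round(3))
print(o["q"].round(2),rel([.486,.348,.245],np.arctan2(.348,.486)))
E
```

```text
t: 9.2
position: [0.5778, 0.084, 0.1246]
orientation: [3.129, -0.174, 0.004]
contact_force: [1.3, -23.6, 5.1]
opening: 0.181
gripper_force: 51.7
t: 9.37
position: [0.5778, 0.0838, 0.1246]
orientation: [3.137, -0.168, 0.005]
contact_force: [4.6, -4.3, 5.9]
opening: 0.18
gripper_force: 52.1
t: 9.78
position: [0.5746, 0.086, 0.2025]
orientation: [3.135, -0.165, -0.008]
contact_force: [1.5, 0.2, 1.1]
opening: 0.745
gripper_force: 0.0
t: 9.95
position: [0.5791, 0.0853, 0.25]
orientation: [-3.135, 0.165, -0.011]
contact_force: [1.0, -0.1, 0.4]
opening: 0.99
gripper_force: 0.0
blue [1944.   48.  172.] z.057 [0.659 0.688 0.057] z.125 [0.645 0.656 0.125]
blue [1808.   25.  261.] z.057 [0.393 0.746 0.057] z.125 [0.391 0.711 0.125]
blue [203. 361. 242.] z.057 [ 0.424 -0.244  0.057] z.125 [ 0.42  -0.233  0.125]
blue [203. 392. 202.] z.057 [ 0.54  -0.343  0.057] z.125 [ 0.531 -0.327  0.125]
blue [202. 161. 226.] z.057 [0.486 0.348 0.057] z.125 [0.479 0.331 0.125]
[-1.21  0.42  1.29  1.67 -0.41  1.36 -1.53] (array([-11.9 , -25.11,   0.18]), np.float64(0.8447872822093441))
```

View pics/t2.png

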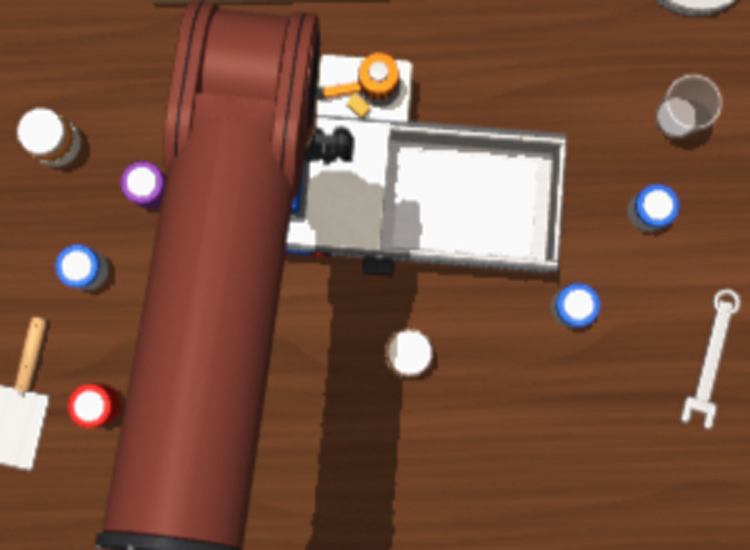

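The top view shows the well open (crop x 390-560), the cover at its stop (hard stop felt at 23 N) and the tongue along +y. Pot B has been knocked to crop (577,305), world (0.424,-0.244). The other two haven't moved. Next is pot A.

```bash
J='python3 -m jog'
$J '[{"slide":[-6,-12.5,0],"twist":0,"grip":1},{"slide":[-6,-12.5,0],"twist":0,"grip":1},{"slide":[-6,-12.5,0],"twist":0,"grip":1},{"slide":[-6,-12.5,0],"twist":0,"grip":1},{"slide":[-6,-12.5,0],"twist":0,"grip":1}]'
$J '[{"slide":[-6,-12.6,0],"twist":0,"grip":1},{"slide":[-6,-12.6,0],"twist":0,"grip":1},{"slide":[-6,-12.6,0],"twist":0,"grip":1},{"slide":[-6,-12.6,0],"twist":-0.12,"grip":1},{"slide":[-6,-12.6,0],"twist":-0.24,"grip":1}]'
$J '[{"slide":[0,0,0],"twist":-0.6,"grip":1},{"slide":[0,0,0],"twist":-0.6,"grip":1},{"slide":[0,0,0],"twist":-0.6,"grip":1},{"slide":[0,0,0],"twist":-0.6,"grip":1},{"slide":[0,0,0],"twist":-0.6,"grip":1}]'
$J '[{"slide":[0,0,0],"twist":-0.7,"grip":1},{"slide":[0,0,0],"twist":-0.7,"grip":1},{"slide":[0,0,0],"twist":-0.7,"grip":1},{"slide":[0,0,0],"twist":-0.7,"grip":1},{"slide":[0,0,0],"twist":-0.7,"grip":1}]'
python3 - <<'E'
from h import *
o=readout.get_obs()
print(o["q"].round(2),rel([.486,.348,.042],-.105))
E
```

```text
t: 10.42
position: [0.5274, 0.2222, 0.2418]
orientation: [3.138, -0.152, -0.004]
contact_force: [0.7, 0.2, -0.8]
opening: 1.001
gripper_force: 0.0
t: 10.83
position: [0.4807, 0.353, 0.2416]
orientation: [3.131, 0.231, -0.003]
contact_force: [-0.1, 0.2, 0.3]
opening: 0.998
gripper_force: 0.0
t: 11.25
position: [0.4834, 0.3471, 0.2425]
orientation: [2.928, 1.137, -0.002]
contact_force: [-0.1, 1.0, 0.4]
opening: 1.001
gripper_force: 0.0
t: 11.67
position: [0.4833, 0.3471, 0.2424]
orientation: [2.437, 1.982, -0.003]
contact_force: [-0.1, 0.2, -0.5]
opening: 1.001
gripper_force: 0.0
[-1.46  0.31  0.94  1.64 -0.26  1.32 -0.68] (array([ 0.17,  0.26, 20.04]), np.float64(-0.1002696466494597))
```

```bash
J='python3 -m jog'
$J '[{"slide":[0.17,0.26,4],"twist":-0.1,"grip":1},{"slide":[0.17,0.26,8],"twist":-0.1,"grip":1},{"slide":[0.17,0.26,12],"twist":-0.1,"grip":1},{"slide":[0.17,0.26,13],"twist":-0.1,"grip":1},{"slide":[0.17,0.26,13],"twist":-0.1,"grip":1}]'
python3 - <<'E'
from h import *
print(rel([.486,.348,.042],-.105))
im=grab_frame("top")
print([(np.round(b[:3]),ray("top",b[1:3],.057).round(3)) for b in blobs(im,*BLUE)])
E
```

```text
t: 12.08
position: [0.4847, 0.3471, 0.1102]
orientation: [2.341, 2.093, -0.011]
contact_force: [0.0, 0.1, 0.6]
opening: 1.001
gripper_force: 0.0
(array([0.14, 0.15, 6.82]), np.float64(-0.006848607110967242))
[(array([1940.,   48.,  172.]), array([0.659, 0.688, 0.057])), (array([1804.,   25.,  261.]), array([0.393, 0.747, 0.057])), (array([203., 361., 242.]), array([ 0.424, -0.244,  0.057])), (array([203., 392., 202.]), array([ 0.54 , -0.343,  0.057])), (array([148., 247., 190.]), array([0.588, 0.089, 0.057])), (array([ 36., 165., 226.]), array([0.484, 0.336, 0.057]))]
```

```bash
J='python3 -m jog'
$J '[{"slide":[0.1,0.1,3],"twist":0,"grip":1},{"slide":[0.1,0.1,5],"twist":0,"grip":1},{"slide":[0.1,0.1,6.8],"twist":0,"grip":1},{"slide":[0.1,0.1,6.8],"twist":0,"grip":0.2},{"slide":[0.1,0.1,6.8],"twist":0,"grip":-0.5}]' 40
$J '[{"slide":[0,0,0],"twist":0,"grip":-0.5},{"slide":[0,0,0],"twist":0,"grip":-0.5},{"slide":[0,0,0],"twist":0,"grip":-0.5}]' 40
$J '[{"slide":[0,0,-3],"twist":0,"grip":-0.5},{"slide":[0,0,-7],"twist":0,"grip":-0.5},{"slide":[0,0,-11],"twist":0,"grip":-0.5},{"slide":[0,0,-15],"twist":0,"grip":-0.5},{"slide":[0,0,-20],"twist":0,"grip":-0.5}]' 40
python3 - <<'E'
from h import *
print(rel([.562,-.056,.245],-.105), readout.get_obs()["q"].round(2))
E
```

```text
t: 12.55
position: [0.4885, 0.3504, 0.0472]
orientation: [2.341, 2.095, 0.002]
contact_force: [1.2, -0.8, 0.6]
opening: 0.75
gripper_force: 0.0
t: 12.8
position: [0.4889, 0.3509, 0.0481]
orientation: [-2.341, -2.094, -0.005]
contact_force: [-0.5, -0.8, 6.0]
opening: 0.573
gripper_force: 40.7
t: 13.22
position: [0.4877, 0.3493, 0.2406]
orientation: [-2.342, -2.093, -0.003]
contact_force: [1.1, 1.2, -1.4]
opening: 0.57
gripper_force: 42.7
(array([-39.45,  11.91,  -0.49]), np.float64(-0.007055664119970162)) [-1.44  0.32  0.93  1.64 -0.26  1.32 -0.58]
```

```bash
J='python3 -m jog'
$J '[{"slide":[-13.1,4,0],"twist":0,"grip":-0.5},{"slide":[-13.1,4,0],"twist":0,"grip":-0.5},{"slide":[-13.1,4,0],"twist":0,"grip":-0.5},{"slide":[-13.1,4,0],"twist":0,"grip":-0.5},{"slide":[-13.1,4,0],"twist":0,"grip":-0.5}]'
$J '[{"slide":[-13.1,4,0],"twist":0,"grip":-0.5},{"slide":[-13.1,4,0],"twist":0,"grip":-0.5},{"slide":[-13.1,4,0],"twist":0,"grip":-0.5},{"slide":[-13.1,4,0],"twist":0,"grip":-0.5},{"slide":[-13.1,4,0],"twist":0,"grip":-0.5}]'
$J '[{"slide":[-13.2,4,0],"twist":0,"grip":-0.5},{"slide":[-13.2,4,0],"twist":0,"grip":-0.5},{"slide":[-13.2,4,0],"twist":0,"grip":-0.5},{"slide":[-13.2,4,0],"twist":0,"grip":-0.5},{"slide":[-13.2,4,0],"twist":0,"grip":-0.5}]'
$J '[{"slide":[0,0,0],"twist":0,"grip":-0.5}]'
python3 - <<'E'
from h import *
print(rel([.562,-.056,.062],-.105), readout.get_obs()["q"].round(2))
E
```

```text
t: 13.63
position: [0.5144, 0.2097, 0.2391]
orientation: [-2.349, -2.085, -0.004]
contact_force: [0.5, -0.7, -2.2]
opening: 0.573
gripper_force: 42.9
t: 14.05
position: [0.5389, 0.0757, 0.2386]
orientation: [2.349, 2.086, 0.003]
contact_force: [-0.1, 0.3, -2.6]
opening: 0.571
gripper_force: 42.9
t: 14.47
position: [0.5634, -0.0594, 0.2383]
orientation: [2.346, 2.086, 0.001]
contact_force: [0.4, 0.7, -2.2]
opening: 0.571
gripper_force: 42.9
t: 14.55
position: [0.5635, -0.0553, 0.2378]
orientation: [2.343, 2.092, 0.001]
contact_force: [-0.9, 0.9, -2.4]
opening: 0.573
gripper_force: 42.9
(array([-0.1 , -0.15, 17.58]), np.float64(-0.0078023377707132635)) [-0.9   0.27  1.1   1.72 -0.25  1.3   0.14]
```

```bash
J='python3 -m jog'
$J '[{"slide":[-0.1,-0.1,4],"twist":0,"grip":-0.5},{"slide":[-0.1,-0.1,8],"twist":0,"grip":-0.5},{"slide":[-0.1,-0.1,12],"twist":0,"grip":-0.5},{"slide":[-0.1,-0.1,15],"twist":0,"grip":-0.5},{"slide":[-0.1,-0.1,16.8],"twist":0,"grip":-0.5}]'
$J '[{"slide":[0,0,0.3],"twist":0,"grip":-0.5},{"slide":[0,0,0.6],"twist":0,"grip":-0.5},{"slide":[0,0,0.8],"twist":0,"grip":-0.5}]'
```

```text
t: 14.97
position: [0.5605, -0.0527, 0.0657]
orientation: [-2.336, -2.096, 0.004]
contact_force: [-0.6, -0.2, -2.8]
opening: 0.571
gripper_force: 42.8
t: 15.22
position: [0.5631, -0.0547, 0.0621]
orientation: [2.339, 2.096, 0.002]
contact_force: [-0.1, -0.7, -1.8]
opening: 0.57
gripper_force: 42.8
```

```bash
J='python3 -m jog'
$J '[{"slide":[0,0,0.2],"twist":0,"grip":-0.5},{"slide":[0,0,0.4],"twist":0,"grip":-0.5}]'
```

```text
t: 15.38
position: [0.5631, -0.0553, 0.0582]
orientation: [2.34, 2.095, 0.003]
contact_force: [0.1, -0.2, -2.5]
opening: 0.57
gripper_force: 42.8
```

```bash
J='python3 -m jog'
$J '[{"slide":[0,0,0.2],"twist":0,"grip":-0.5},{"slide":[0,0,0.2],"twist":0,"grip":-0.5}]'
$J '[{"slide":[0,0,0],"twist":0,"grip":0.4},{"slide":[0,0,0],"twist":0,"grip":0.4},{"slide":[0,0,0],"twist":0,"grip":0.4}]'
$J '[{"slide":[0,0,-3],"twist":0,"grip":0.4},{"slide":[0,0,-7],"twist":0,"grip":0.4},{"slide":[0,0,-11],"twist":0,"grip":0.4},{"slide":[0,0,-15],"twist":0,"grip":1},{"slide":[0,0,-17],"twist":0,"grip":1}]'
python3 - <<'E'
from h import *
print(rel([.424,-.244,.245],-.105), readout.get_obs()["q"].round(2))
E
```

```text
t: 15.55
position: [0.5632, -0.0554, 0.0579]
orientation: [-2.341, -2.094, -0.005]
contact_force: [-10.2, 2.4, 27.6]
opening: 0.57
gripper_force: 45.8
t: 15.8
position: [0.5626, -0.0557, 0.0556]
orientation: [2.341, 2.095, 0.002]
contact_force: [-0.1, 0.3, 0.2]
opening: 0.701
gripper_force: 0.0
t: 16.22
position: [0.5634, -0.0567, 0.2296]
orientation: [2.34, 2.092, 0.006]
contact_force: [1.5, 0.2, -0.6]
opening: 0.947
gripper_force: 0.0
(array([-20.17, -11.75,  -1.62]), np.float64(-0.007087343127253121)) [-0.9   0.28  1.1   1.74 -0.26  1.28  0.15]
```

```bash
J='python3 -m jog'
$J '[{"slide":[-10,-5.9,0],"twist":0,"grip":1},{"slide":[-10,-5.9,0],"twist":0,"grip":1},{"slide":[-10,-5.9,0],"twist":0,"grip":1},{"slide":[-10,-5.9,0],"twist":0,"grip":1},{"slide":[-10,-5.9,0],"twist":0,"grip":1}]'
$J '[{"slide":[-10.1,-5.9,0],"twist":0,"grip":1},{"slide":[-10.1,-5.9,0],"twist":0,"grip":1},{"slide":[-10.1,-5.9,0],"twist":0,"grip":1},{"slide":[-10.1,-5.9,0],"twist":0,"grip":1},{"slide":[-10.1,-5.9,0],"twist":0,"grip":1}]'
python3 - <<'E'
from h import *
im=grab_frame("top")
for b in blobs(im,*BLUE)[2:]: print(np.round(b[:3]),ray("top",b[1:3],.057).round(3),ray("top",b[1:3],.067).round(3))
im=grab_frame("scene")
for b in blobs(im,*BLUE): print(np.round(b[:3]),ray("scene",b[1:3],.057).round(3),ray("scene",b[1:3],.067).round(3))
print(rel([.424,-.244,.048],-.105), readout.get_obs()["q"].round(2))
E
```

```text
t: 16.63
position: [0.4915, -0.1501, 0.2253]
orientation: [-2.344, -2.09, -0.004]
contact_force: [0.4, 1.6, 0.4]
opening: 1.0
gripper_force: 0.0
t: 17.05
position: [0.4224, -0.243, 0.2253]
orientation: [-2.343, -2.092, -0.004]
contact_force: [1.4, 0.2, 0.4]
opening: 1.0
gripper_force: 0.0
[181. 297. 196.] [ 0.564 -0.058  0.057] [ 0.563 -0.058  0.067]
[150. 247. 190.] [0.588 0.089 0.057] [0.586 0.088 0.067]
[ 41. 358. 243.] [ 0.42  -0.235  0.057] [ 0.42  -0.234  0.067]
[1447.  460.  315.] [0.694 0.692 0.057] [0.699 0.689 0.067]
[1250.  491.  248.] [0.404 0.763 0.057] [0.41  0.76  0.067]
[804.  14. 132.] [ 0.524 -1.186  0.057] [ 0.53  -1.176  0.067]
[432. 442.  82.] [-0.401  0.459  0.057] [-0.389  0.458  0.067]
[ 70. 539.   3.] [-1.183  0.849  0.057] [-1.166  0.845  0.067]
[ 52. 299. 221.] [0.533 0.074 0.057] [0.538 0.076 0.067]
[ 17. 197. 194.] [ 0.551 -0.333  0.057] [ 0.556 -0.329  0.067]
(array([-0.28,  0.06, 17.73]), np.float64(-0.0043797560352025755)) [-0.86 -0.1   1.25  1.92  0.1   1.26  0.25]
```

```bash
J='python3 -m jog'
$J '[{"slide":[-0.2,0,4],"twist":0,"grip":1},{"slide":[-0.2,0,8],"twist":0,"grip":1},{"slide":[-0.2,0,12],"twist":0,"grip":1},{"slide":[-0.2,0,15],"twist":0,"grip":1},{"slide":[-0.2,0,17.7],"twist":0,"grip":1}]' 40
$J '[{"slide":[0,0,0],"twist":0,"grip":1},{"slide":[0,0,0],"twist":0,"grip":0.2},{"slide":[0,0,0],"twist":0,"grip":-0.5},{"slide":[0,0,0],"twist":0,"grip":-0.5},{"slide":[0,0,0],"twist":0,"grip":-0.5}]' 40
$J '[{"slide":[0,0,-3],"twist":0,"grip":-0.5},{"slide":[0,0,-7],"twist":0,"grip":-0.5},{"slide":[0,0,-11],"twist":0,"grip":-0.5},{"slide":[0,0,-15],"twist":0,"grip":-0.5},{"slide":[0,0,-19],"twist":0,"grip":-0.5}]' 40
python3 - <<'E'
from h import *
print(rel([.556,-.116,.24],-.105), readout.get_obs()["q"].round(2))
E
```

```text
t: 17.57
position: [0.4213, -0.2427, 0.0432]
orientation: [-2.336, -2.095, 0.007]
contact_force: [-0.9, 0.8, 1.0]
opening: 1.0
gripper_force: 0.0
t: 17.98
position: [0.4241, -0.2446, 0.0502]
orientation: [2.338, 2.095, 0.004]
contact_force: [-0.0, -0.7, 4.4]
opening: 0.571
gripper_force: 40.3
t: 18.4
position: [0.4228, -0.2431, 0.2195]
orientation: [-2.337, -2.095, -0.002]
contact_force: [0.8, 1.6, -1.9]
opening: 0.574
gripper_force: 43.4
(array([14.09, 11.85, -2.02]), np.float64(-0.004205550783365819)) [-0.92 -0.11  1.32  1.92  0.11  1.25  0.25]
```

```bash
J='python3 -m jog'
$J '[{"slide":[7,5.9,-1],"twist":0,"grip":-0.5},{"slide":[7,5.9,-1],"twist":0,"grip":-0.5},{"slide":[7,5.9,-1],"twist":0,"grip":-0.5},{"slide":[7,5.9,-1],"twist":0,"grip":-0.5},{"slide":[7,5.9,-1],"twist":0,"grip":-0.5}]'
$J '[{"slide":[7.1,5.9,0],"twist":0,"grip":-0.5},{"slide":[7.1,5.9,0],"twist":0,"grip":-0.5},{"slide":[7.1,5.9,0],"twist":0,"grip":-0.5},{"slide":[7.1,5.9,0],"twist":0,"grip":-0.5},{"slide":[7.1,5.9,0],"twist":0,"grip":-0.5}]'
python3 - <<'E'
from h import *
print(rel([.556,-.116,.062],-.105), readout.get_obs()["q"].round(2))
E
```

```text
t: 18.82
position: [0.4894, -0.1773, 0.2283]
orientation: [-2.332, -2.101, -0.001]
contact_force: [-1.0, -1.0, -1.6]
opening: 0.576
gripper_force: 43.4
t: 19.23
position: [0.5544, -0.1147, 0.2275]
orientation: [-2.335, -2.097, 0.003]
contact_force: [-0.1, -0.8, -2.2]
opening: 0.57
gripper_force: 43.4
(array([-0.12,  0.23, 16.55]), np.float64(-0.00200799438918442)) [-0.85  0.34  1.2   1.74 -0.33  1.3   0.32]
```

```bash
J='python3 -m jog'
$J '[{"slide":[0,0.1,4],"twist":0,"grip":-0.5},{"slide":[0,0.1,8],"twist":0,"grip":-0.5},{"slide":[0,0.1,12],"twist":0,"grip":-0.5},{"slide":[0,0.1,15],"twist":0,"grip":-0.5},{"slide":[0,0.1,16],"twist":0,"grip":-0.5}]'
$J '[{"slide":[0,0,0.3],"twist":0,"grip":-0.5},{"slide":[0,0,0.5],"twist":0,"grip":-0.5},{"slide":[0,0,0.5],"twist":0,"grip":-0.5}]'
$J '[{"slide":[0,0,0.15],"twist":0,"grip":-0.5},{"slide":[0,0,0.15],"twist":0,"grip":-0.5}]'
```

```text
t: 19.65
position: [0.5519, -0.1145, 0.0642]
orientation: [-2.334, -2.092, 0.006]
contact_force: [-1.0, 0.2, -3.4]
opening: 0.571
gripper_force: 43.3
t: 19.9
position: [0.5564, -0.1144, 0.0645]
orientation: [-2.336, -2.098, -0.003]
contact_force: [0.0, 0.3, -2.3]
opening: 0.57
gripper_force: 43.3
t: 20.07
position: [0.5564, -0.1137, 0.0626]
orientation: [-2.335, -2.098, -0.004]
contact_force: [-0.2, 0.1, -2.0]
opening: 0.566
gripper_force: 43.3
```

```bash
J='python3 -m jog'
$J '[{"slide":[0,0,0.2],"twist":0,"grip":-0.5},{"slide":[0,0,0.2],"twist":0,"grip":-0.5}]'
$J '[{"slide":[0,0,0.15],"twist":0,"grip":-0.5},{"slide":[0,0,0.15],"twist":0,"grip":-0.5}]'
```

```text
t: 20.23
position: [0.5563, -0.1136, 0.0603]
orientation: [-2.334, -2.098, -0.004]
contact_force: [-1.2, 0.3, 3.8]
opening: 0.57
gripper_force: 44.1
t: 20.4
position: [0.5564, -0.1136, 0.0601]
orientation: [-2.334, -2.097, -0.005]
contact_force: [-10.4, 4.9, 25.3]
opening: 0.57
gripper_force: 46.1
```

```bash
J='python3 -m jog'
$J '[{"slide":[0,0,0],"twist":0,"grip":0.4},{"slide":[0,0,0],"twist":0,"grip":0.4},{"slide":[0,0,0],"twist":0,"grip":0.4}]'
$J '[{"slide":[0,0,-3],"twist":0,"grip":0.4},{"slide":[0,0,-7],"twist":0,"grip":0.4},{"slide":[0,0,-11],"twist":0,"grip":0.4},{"slide":[0,0,-15],"twist":0,"grip":1},{"slide":[0,0,-18],"twist":0,"grip":1}]'
python3 - <<'E'
from h import *
im=grab_frame("scene"); 
for b in blobs(im,*BLUE)[5:]: print(np.round(b[:3]),ray("scene",b[1:3],.057).round(3))
print(rel([.54,-.343,.24],-.105), readout.get_obs()["q"].round(2))
E
```

```text
t: 20.65
position: [0.5558, -0.1136, 0.058]
orientation: [-2.334, -2.098, -0.002]
contact_force: [0.3, 0.7, -0.4]
opening: 0.698
gripper_force: 0.0
t: 21.07
position: [0.5562, -0.115, 0.2408]
orientation: [-2.336, -2.097, -0.003]
contact_force: [1.3, 0.2, -0.9]
opening: 0.951
gripper_force: 0.0
[ 52. 299. 221.] [0.533 0.074 0.057]
[ 20. 197. 194.] [ 0.552 -0.333  0.057]
(array([-22.78,   0.63,   0.47]), np.float64(-0.0029693791877156706)) [-0.86  0.32  1.22  1.71 -0.32  1.32  0.31]
```

```bash
J='python3 -m jog'
$J '[{"slide":[-11.4,0.3,0],"twist":0,"grip":1},{"slide":[-11.4,0.3,0],"twist":0,"grip":1},{"slide":[-11.4,0.3,0],"twist":0,"grip":1},{"slide":[-11.4,0.3,0],"twist":0,"grip":1},{"slide":[-11.4,0.3,0],"twist":0,"grip":1}]'
$J '[{"slide":[-11.4,0.3,0],"twist":0,"grip":1},{"slide":[-11.4,0.3,0],"twist":0,"grip":1},{"slide":[-11.4,0.3,0],"twist":0,"grip":1},{"slide":[-11.4,0.3,0],"twist":0,"grip":1},{"slide":[-11.4,0.3,0],"twist":0,"grip":1}]'
python3 - <<'E'
from h import *
im=grab_frame("top")
for b in blobs(im,*BLUE)[2:]: print(np.round(b[:3]),ray("top",b[1:3],.057).round(3))
print(rel([.54,-.343,.048],-.105), readout.get_obs()["q"].round(2))
E
```

```text
t: 21.53
position: [0.5455, -0.2308, 0.2374]
orientation: [-2.34, -2.092, -0.0]
contact_force: [0.1, 0.9, -0.5]
opening: 1.007
gripper_force: 0.0
t: 21.95
position: [0.5368, -0.3429, 0.2367]
orientation: [-2.337, -2.094, 0.0]
contact_force: [0.4, 0.9, -0.4]
opening: 0.999
gripper_force: 0.0
[181. 297. 196.] [ 0.564 -0.058  0.057]
[179. 315. 198.] [ 0.558 -0.113  0.057]
[148. 247. 190.] [0.588 0.089 0.057]
(array([-0.25,  0.3 , 18.85]), np.float64(-0.0018039757019703284)) [-0.28  0.5   1.1   1.55 -0.45  1.38  0.75]
```

```bash
J='python3 -m jog'
$J '[{"slide":[-0.1,0.2,4],"twist":0,"grip":1},{"slide":[-0.1,0.2,8],"twist":0,"grip":1},{"slide":[-0.1,0.2,12],"twist":0,"grip":1},{"slide":[-0.1,0.2,15.5],"twist":0,"grip":1},{"slide":[-0.1,0.2,18.6],"twist":0,"grip":1}]' 40
$J '[{"slide":[0,0,0],"twist":0,"grip":1},{"slide":[0,0,0],"twist":0,"grip":0.2},{"slide":[0,0,0],"twist":0,"grip":-0.5},{"slide":[0,0,0],"twist":0,"grip":-0.5},{"slide":[0,0,0],"twist":0,"grip":-0.5}]' 40
$J '[{"slide":[0,0,-3],"twist":0,"grip":-0.5},{"slide":[0,0,-7],"twist":0,"grip":-0.5},{"slide":[0,0,-11],"twist":0,"grip":-0.5},{"slide":[0,0,-15],"twist":0,"grip":-0.5},{"slide":[0,0,-18.5],"twist":0,"grip":-0.5}]' 40
python3 - <<'E'
from h import *
print(rel([.550,-.174,.24],-.105), readout.get_obs()["q"].round(2))
E
```

```text
t: 22.42
position: [0.5399, -0.3385, 0.0483]
orientation: [-2.328, -2.1, -0.002]
contact_force: [0.4, -0.2, -0.3]
opening: 0.999
gripper_force: 0.0
t: 22.83
position: [0.5405, -0.3426, 0.0538]
orientation: [-2.336, -2.1, -0.004]
contact_force: [-0.1, 1.3, 6.0]
opening: 0.569
gripper_force: 40.6
t: 23.25
position: [0.5393, -0.3433, 0.2404]
orientation: [-2.337, -2.098, -0.004]
contact_force: [0.9, -0.8, -2.2]
opening: 0.569
gripper_force: 42.7
(array([16.95, -0.76,  0.08]), np.float64(-0.002481471845078076)) [-0.28  0.5   1.1   1.54 -0.45  1.38  0.75]
```

```bash
J='python3 -m jog'
$J '[{"slide":[8.5,-0.4,0],"twist":0,"grip":-0.5},{"slide":[8.5,-0.4,0],"twist":0,"grip":-0.5},{"slide":[8.5,-0.4,0],"twist":0,"grip":-0.5},{"slide":[8.5,-0.4,0],"twist":0,"grip":-0.5}]'
$J '[{"slide":[8.5,-0.4,0],"twist":0,"grip":-0.5},{"slide":[8.5,-0.4,0],"twist":0,"grip":-0.5},{"slide":[8.5,-0.4,0],"twist":0,"grip":-0.5},{"slide":[8.5,-0.4,0],"twist":0,"grip":-0.5},{"slide":[8.5,-0.4,0],"twist":0,"grip":-0.5}]'
python3 - <<'E'
from h import *
print(rel([.550,-.174,.066],-.105), readout.get_obs()["q"].round(2))
E
```

```text
t: 23.58
position: [0.5464, -0.2535, 0.2376]
orientation: [-2.327, -2.105, -0.006]
contact_force: [-0.7, -0.9, -2.3]
opening: 0.567
gripper_force: 42.9
t: 24.0
position: [0.5496, -0.1734, 0.2374]
orientation: [-2.334, -2.098, -0.003]
contact_force: [0.8, -0.7, -2.1]
opening: 0.567
gripper_force: 42.8
(array([-0.11,  0.06, 17.14]), np.float64(-0.001551172786212529)) [-0.72  0.36  1.2   1.7  -0.34  1.32  0.43]
```

```bash
J='python3 -m jog'
$J '[{"slide":[-0.1,0.1,4],"twist":0,"grip":-0.5},{"slide":[-0.1,0.1,8],"twist":0,"grip":-0.5},{"slide":[-0.1,0.1,12],"twist":0,"grip":-0.5},{"slide":[-0.1,0.1,15],"twist":0,"grip":-0.5},{"slide":[-0.1,0.1,16.5],"twist":0,"grip":-0.5}]'
$J '[{"slide":[0,0,0.3],"twist":0,"grip":-0.5},{"slide":[0,0,0.6],"twist":0,"grip":-0.5},{"slide":[0,0,0.6],"twist":0,"grip":-0.5}]'
$J '[{"slide":[0,0,0.15],"twist":0,"grip":-0.5},{"slide":[0,0,0.15],"twist":0,"grip":-0.5}]'
$J '[{"slide":[0,0,0.15],"twist":0,"grip":-0.5},{"slide":[0,0,0.15],"twist":0,"grip":-0.5}]'
```

```text
t: 24.42
position: [0.5477, -0.1752, 0.0684]
orientation: [-2.336, -2.091, 0.003]
contact_force: [-1.1, -0.1, -1.7]
opening: 0.566
gripper_force: 42.8
t: 24.67
position: [0.5509, -0.1747, 0.067]
orientation: [-2.337, -2.097, -0.003]
contact_force: [0.8, -1.0, -1.4]
opening: 0.567
gripper_force: 42.8
t: 24.83
position: [0.551, -0.1737, 0.0654]
orientation: [-2.335, -2.098, -0.004]
contact_force: [-0.4, 0.2, -2.3]
opening: 0.569
gripper_force: 42.8
t: 25.0
position: [0.551, -0.1735, 0.0638]
orientation: [-2.335, -2.098, -0.004]
contact_force: [-0.6, -0.4, 5.7]
opening: 0.571
gripper_force: 43.5
```

```bash
J='python3 -m jog'
$J '[{"slide":[0,0,0],"twist":0,"grip":0.4},{"slide":[0,0,0],"twist":0,"grip":0.4},{"slide":[0,0,0],"twist":0,"grip":0.4}]'
$J '[{"slide":[0,0,-3],"twist":0,"grip":0.4},{"slide":[0,0,-7],"twist":0,"grip":0.4},{"slide":[0,0,-11],"twist":0,"grip":0.4},{"slide":[0,0,-15],"twist":0,"grip":0.5},{"slide":[0,0,-17],"twist":0,"grip":0.5}]'
$J '[{"slide":[12.8,0,0],"twist":0,"grip":0.5},{"slide":[12.8,0,0],"twist":0,"grip":0.5},{"slide":[12.8,0,0],"twist":0,"grip":0.5},{"slide":[12.8,0,0],"twist":0,"grip":0.5},{"slide":[12.8,0,0],"twist":0,"grip":0.5}]'
$J '[{"slide":[12.8,0,0],"twist":0,"grip":0.5},{"slide":[12.8,0,0],"twist":0,"grip":0.5},{"slide":[12.8,0,0],"twist":0,"grip":0.5},{"slide":[12.8,0,0],"twist":0,"grip":0.5},{"slide":[12.8,0,0],"twist":-0.12,"grip":0.5}]'
$J '[{"slide":[0,0,0],"twist":-0.6,"grip":0.5},{"slide":[0,0,0],"twist":-0.6,"grip":0.5},{"slide":[0,0,0],"twist":-0.6,"grip":0.5},{"slide":[0,0,0],"twist":-0.6,"grip":0.5},{"slide":[0,0,0],"twist":-0.6,"grip":0.5}]'
python3 - <<'E'
from h import *
print(rel([.5775,.0838,.2],np.arctan2(.994,.105)), readout.get_obs()["q"].round(2))
im=grab_frame("top"); cv2.imwrite("pics/t3.png",cv2.resize(im[120:340,130:430],(750,550),interpolation=cv2.INTER_CUBIC)[:,:,::-1])
for b in blobs(im,*BLUE)[2:]: print(np.round(b[:3]),ray("top",b[1:3],.067).round(3))
E
```

```text
t: 25.25
position: [0.5503, -0.1734, 0.0628]
orientation: [-2.334, -2.098, -0.002]
contact_force: [0.7, -0.4, -0.7]
opening: 0.695
gripper_force: 0.0
t: 25.67
position: [0.5514, -0.1752, 0.2371]
orientation: [-2.337, -2.098, -0.005]
contact_force: [0.0, -0.2, 0.1]
opening: 0.752
gripper_force: 0.0
t: 26.08
position: [0.5646, -0.0426, 0.2327]
orientation: [-2.326, -2.105, -0.001]
contact_force: [-0.1, -1.3, 1.0]
opening: 0.751
gripper_force: 0.0
t: 26.5
position: [0.5779, 0.0832, 0.2327]
orientation: [-2.201, -2.237, 0.001]
contact_force: [-0.4, -1.0, -0.2]
opening: 0.751
gripper_force: 0.0
t: 26.92
position: [0.5778, 0.0787, 0.2334]
orientation: [-1.44, -2.789, -0.003]
contact_force: [0.0, 0.1, -0.9]
opening: 0.746
gripper_force: 0.0
(array([0.43, 0.27, 3.34]), np.float64(-0.8477430752828585)) [-1.04  0.31  1.02  1.69 -0.27  1.3   0.65]
[182. 336. 199.] [ 0.551 -0.174  0.067]
[178. 315. 198.] [ 0.557 -0.112  0.067]
[176. 297. 196.] [ 0.563 -0.058  0.067]
```

View pics/t3.png

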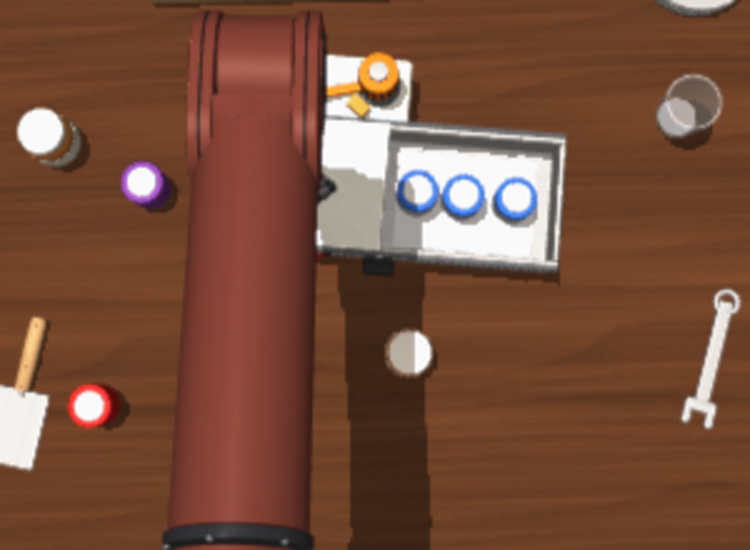

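The top view shows three pots standing upright in the well, at crop (418,191), (463,195) and (516,199), and none left on the bench. Now I'll grip the fin to close the cover.

```bash
J='python3 -m jog'
$J '[{"slide":[0,0,0],"twist":-0.62,"grip":0.5},{"slide":[0,0,0],"twist":-0.62,"grip":0.5},{"slide":[0,0,0],"twist":-0.62,"grip":0.5},{"slide":[0,0,0],"twist":-0.62,"grip":0.5},{"slide":[0,0,0],"twist":-0.62,"grip":0.5}]'
$J '[{"slide":[0,0,0],"twist":-0.23,"grip":0.5},{"slide":[0,0,0],"twist":-0.23,"grip":0.5},{"slide":[0,0,0],"twist":-0.23,"grip":0.5}]'
python3 - <<'E'
from h import *
print(rel([.5775,.0838,.123],np.arctan2(.994,.105)), readout.get_obs()["q"].round(2))
E
```

```text
t: 27.38
position: [0.5778, 0.079, 0.2333]
orientation: [-0.525, -3.095, -0.004]
contact_force: [0.2, -0.1, 0.1]
opening: 0.749
gripper_force: 0.0
t: 27.63
position: [0.5779, 0.079, 0.2334]
orientation: [-0.167, -3.135, -0.005]
contact_force: [-0.4, 0.0, -0.2]
opening: 0.75
gripper_force: 0.0
(array([ 0.06,  0.44, 11.04]), np.float64(-0.0014387324366893495)) [-0.92  0.26  0.85  1.68 -0.21  1.29  1.44]
```

```bash
J='python3 -m jog'
$J '[{"slide":[0,0.45,3],"twist":0,"grip":0.5},{"slide":[0,0.45,6],"twist":0,"grip":0.5},{"slide":[0,0.45,8.5],"twist":0,"grip":0.5},{"slide":[0,0.45,10.5],"twist":0,"grip":0.5},{"slide":[0,0.45,10.9],"twist":0,"grip":0.5}]'
$J '[{"slide":[0,0,0],"twist":0,"grip":-1},{"slide":[0,0,0],"twist":0,"grip":-1},{"slide":[0,0,0],"twist":0,"grip":-1},{"slide":[0,0,0],"twist":0,"grip":-1},{"slide":[0,0,0],"twist":0,"grip":-1}]' 50
python3 - <<'E'
from h import *
o=readout.get_obs(); p=o["position"]
print(o["q"].round(2),rel(p-.2*np.array([.105,.994,0])/np.hypot(.105,.994)))
E
```

```text
t: 28.05
position: [0.5761, 0.0842, 0.121]
orientation: [-0.178, -3.13, -0.001]
contact_force: [-0.6, -0.3, -0.8]
opening: 0.748
gripper_force: 0.0
t: 28.47
position: [0.5788, 0.0837, 0.126]
orientation: [-0.172, -3.137, -0.004]
contact_force: [-2.0, -4.9, 6.1]
opening: 0.176
gripper_force: 50.0
[-0.87  0.38  0.81  1.8  -0.31  1.09  1.5 ] (array([ -0.09, -20.  ,  -0.05]), None)
```

```bash
J='python3 -m jog'
$J '[{"slide":[0,-1,0],"twist":0,"grip":-1},{"slide":[0,-3,0],"twist":0,"grip":-1},{"slide":[0,-5,0],"twist":0,"grip":-1},{"slide":[-0.1,-7,0],"twist":0,"grip":-1},{"slide":[-0.1,-9,0],"twist":0,"grip":-1}]'
$J '[{"slide":[0,-2,0],"twist":0,"grip":-1},{"slide":[0,-4,0],"twist":0,"grip":-1},{"slide":[0,-6,0],"twist":0,"grip":-1},{"slide":[0,-8,0],"twist":0,"grip":-1},{"slide":[0,-9,0],"twist":0,"grip":-1}]'
$J '[{"slide":[0,-1,0],"twist":0,"grip":-1},{"slide":[0,-2,0],"twist":0,"grip":-1},{"slide":[0,-2.5,0],"twist":0,"grip":-1},{"slide":[0,-2.5,0],"twist":0,"grip":-1}]'
$J '[{"slide":[0,-0.4,0],"twist":0,"grip":-1},{"slide":[0,-0.4,0],"twist":0,"grip":-1}]'
```

```text
t: 28.88
position: [0.5692, -0.004, 0.1259]
orientation: [-0.168, -3.135, -0.009]
contact_force: [-8.0, 3.9, 15.2]
opening: 0.183
gripper_force: 51.5
t: 29.3
position: [0.5591, -0.0963, 0.1259]
orientation: [-0.173, -3.135, -0.007]
contact_force: [-9.2, 2.7, 18.6]
opening: 0.182
gripper_force: 51.9
t: 29.63
position: [0.557, -0.1153, 0.1258]
orientation: [-0.167, -3.134, -0.016]
contact_force: [-14.0, 15.2, 24.0]
opening: 0.182
gripper_force: 53.4
t: 29.8
position: [0.557, -0.1155, 0.1258]
orientation: [-0.162, -3.133, -0.022]
contact_force: [-14.4, 27.0, 27.6]
opening: 0.175
gripper_force: 54.9
```

```bash
J='python3 -m jog'
$J '[{"slide":[0,0.5,0],"twist":0,"grip":-1},{"slide":[0,0.5,0],"twist":0,"grip":0.6},{"slide":[0,0.5,0],"twist":0,"grip":0.6},{"slide":[0,0.5,0],"twist":0,"grip":0.6},{"slide":[0,0.5,0],"twist":0,"grip":0.6}]'
$J '[{"slide":[0,0,-3],"twist":0,"grip":0.7},{"slide":[0,0,-6],"twist":0,"grip":0.7},{"slide":[0,0,-9],"twist":0,"grip":0.7},{"slide":[0,0,-9],"twist":0,"grip":0.7}]'
$J '[{"slide":[0,0,0],"twist":0.62,"grip":0.7},{"slide":[0,0,0],"twist":0.62,"grip":0.7},{"slide":[0,0,0],"twist":0.62,"grip":0.7},{"slide":[0,0,0],"twist":0.62,"grip":0.7},{"slide":[0,0,0],"twist":0.62,"grip":0.7}]'
$J '[{"slide":[0,0,0],"twist":0.62,"grip":0.7},{"slide":[0,0,0],"twist":0.62,"grip":0.7},{"slide":[0,0,0],"twist":0.62,"grip":0.7},{"slide":[0,0,0],"twist":0.62,"grip":0.7},{"slide":[0,0,0],"twist":0.62,"grip":0.7}]'
python3 - <<'E'
from h import *
print(rel([.688,-.0137,.21],-.65), readout.get_obs()["q"].round(2))
E
```

```text
t: 30.22
position: [0.5573, -0.1179, 0.124]
orientation: [-0.17, -3.135, -0.005]
contact_force: [0.2, 0.1, -0.2]
opening: 0.744
gripper_force: 0.0
t: 30.55
position: [0.5597, -0.1193, 0.2191]
orientation: [0.171, 3.132, 0.005]
contact_force: [0.8, -0.2, -0.1]
opening: 0.848
gripper_force: 0.0
t: 30.97
position: [0.5573, -0.1182, 0.2136]
orientation: [-1.127, -2.929, -0.004]
contact_force: [0.5, -0.6, 0.0]
opening: 0.85
gripper_force: 0.0
t: 31.38
position: [0.5573, -0.1181, 0.2137]
orientation: [-1.966, -2.446, -0.002]
contact_force: [0.1, -0.8, 0.0]
opening: 0.851
gripper_force: 0.0
(array([ 7.39, 15.  ,  0.38]), np.float64(0.8664319571224384)) [-0.81  0.35  1.17  1.75 -0.34  1.27  0.66]
```

```bash
J='python3 -m jog'
$J '[{"slide":[7.4,15,0],"twist":0.1,"grip":0.7},{"slide":[7.4,15,0],"twist":0.2,"grip":0.7},{"slide":[7.4,15,0],"twist":0.3,"grip":0.7},{"slide":[7.4,15,0],"twist":0.4,"grip":0.7},{"slide":[7.4,15,0],"twist":0.5,"grip":0.7}]'
$J '[{"slide":[0,0,0],"twist":0.36,"grip":0.7},{"slide":[0,0,0],"twist":0.36,"grip":0.7},{"slide":[0,0,0],"twist":0.36,"grip":0.7},{"slide":[0,0,0],"twist":0.36,"grip":0.7},{"slide":[0,0,0],"twist":0.36,"grip":0.7}]'
python3 - <<'E'
from h import *
print(rel([.688,-.0137,.134],-.65), readout.get_obs()["q"].round(2))
im=grab_frame("scene"); cv2.imwrite("pics/s3.png",cv2.resize(im[170:300,180:360],(720,520),interpolation=cv2.INTER_CUBIC)[:,:,::-1])
E
```

```text
t: 31.8
position: [0.6919, -0.0039, 0.2111]
orientation: [-2.498, -1.898, -0.0]
contact_force: [0.6, 1.9, -1.0]
opening: 0.85
gripper_force: 0.0
t: 32.22
position: [0.6872, -0.0127, 0.2134]
orientation: [-2.8, -1.417, 0.002]
contact_force: [-0.4, -0.3, -0.7]
opening: 0.847
gripper_force: 0.0
(array([-0.04,  0.15,  7.94]), np.float64(0.016388578028112555)) [-0.79  0.71  1.21  1.44 -0.67  1.44 -0.21]
```

View pics/s3.png

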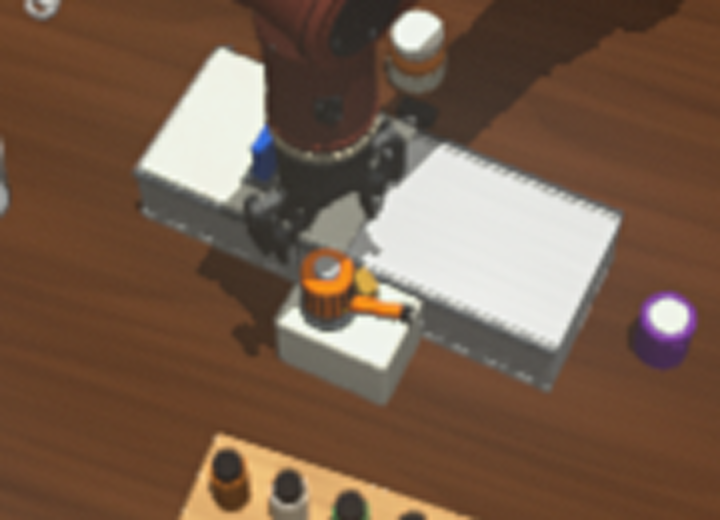

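The scene crop shows the cover shut over the well, with the tongue at (385,308) still released. Next I'll grip, lift and turn the collar back.

```bash
J='python3 -m jog'
$J '[{"slide":[0,0.1,2.5],"twist":0,"grip":0.7},{"slide":[0,0.1,5],"twist":0,"grip":0.7},{"slide":[0,0.1,6.5],"twist":0,"grip":0.7},{"slide":[0,0.1,7.8],"twist":0,"grip":0.7},{"slide":[0,0.1,7.8],"twist":0,"grip":0.7}]' 80
$J '[{"slide":[0,0,0],"twist":0,"grip":-0.5},{"slide":[0,0,0],"twist":0,"grip":-0.5},{"slide":[0,0,0],"twist":0,"grip":-0.5},{"slide":[0,0,0],"twist":0,"grip":-0.5},{"slide":[0,0,0],"twist":0,"grip":-0.5}]' 80
$J '[{"slide":[0,0,-0.5],"twist":0,"grip":-0.5},{"slide":[0,0,-1],"twist":0,"grip":-0.5},{"slide":[0,0,-1.4],"twist":0,"grip":-0.5},{"slide":[0,0,-1.6],"twist":0,"grip":-0.5},{"slide":[0,0,-1.6],"twist":0,"grip":-0.5}]'
```

```text
t: 32.68
position: [0.6867, -0.0123, 0.1332]
orientation: [-2.799, -1.414, 0.005]
contact_force: [-0.9, 1.2, -0.1]
opening: 0.855
gripper_force: 0.0
t: 33.1
position: [0.6891, -0.0136, 0.1378]
orientation: [-2.804, -1.414, -0.004]
contact_force: [1.9, -2.2, 6.9]
opening: 0.513
gripper_force: 81.6
t: 33.52
position: [0.6889, -0.0136, 0.1518]
orientation: [-2.804, -1.414, -0.002]
contact_force: [8.8, -4.5, -12.7]
opening: 0.506
gripper_force: 82.9
```

```bash
J='python3 -m jog'
$J '[{"slide":[0,0,0],"twist":-0.1,"grip":-0.5},{"slide":[0,0,0],"twist":-0.2,"grip":-0.5},{"slide":[0,0,0],"twist":-0.3,"grip":-0.5},{"slide":[0,0,0],"twist":-0.4,"grip":-0.5},{"slide":[0,0,0],"twist":-0.5,"grip":-0.5}]'
$J '[{"slide":[0,0,0],"twist":-0.1,"grip":-0.5},{"slide":[0,0,0],"twist":-0.2,"grip":-0.5},{"slide":[0,0,0],"twist":-0.3,"grip":-0.5},{"slide":[0,0,0],"twist":-0.4,"grip":-0.5},{"slide":[0,0,0],"twist":-0.5,"grip":-0.5}]'
$J '[{"slide":[0,0,0],"twist":-0.1,"grip":-0.5},{"slide":[0,0,0],"twist":-0.2,"grip":-0.5},{"slide":[0,0,0],"twist":-0.3,"grip":-0.5},{"slide":[0,0,0],"twist":-0.3,"grip":-0.5},{"slide":[0,0,0],"twist":-0.3,"grip":-0.5}]'
python3 - <<'E'
from h import *
print(2*(np.arctan2(1.414,2.804)), 2*np.arctan2(*readout.get_obs()["orientation"][1::-1]), readout.get_obs()["ft_torque"])
E
```

```text
t: 33.93
position: [0.6878, -0.0131, 0.1508]
orientation: [-2.361, -2.068, 0.0]
contact_force: [4.8, -2.4, -11.7]
opening: 0.512
gripper_force: 83.1
t: 34.35
position: [0.6866, -0.0133, 0.1503]
orientation: [-1.775, -2.585, 0.001]
contact_force: [0.3, -2.2, -12.4]
opening: 0.514
gripper_force: 83.2
t: 34.77
position: [0.6861, -0.0137, 0.1504]
orientation: [-1.38, -2.815, 0.0]
contact_force: [-4.3, -3.6, -12.2]
opening: 0.515
gripper_force: 83.3
0.9341308507410533 -4.0531494023752686 [-0.92084478  1.07763219  0.04127673]
```

```bash
J='python3 -m jog'
$J '[{"slide":[0,0,0.5],"twist":0,"grip":-0.5},{"slide":[0,0,1.0],"twist":0,"grip":-0.5},{"slide":[0,0,1.4],"twist":0,"grip":-0.5},{"slide":[0,0,1.4],"twist":0,"grip":-0.5}]'
$J '[{"slide":[0,0,0],"twist":0,"grip":0.7},{"slide":[0,0,0],"twist":0,"grip":0.7},{"slide":[0,0,0],"twist":0,"grip":0.7},{"slide":[0,0,0],"twist":0,"grip":0.7}]'
$J '[{"slide":[0,0,-3],"twist":0,"grip":0.7},{"slide":[0,0,-6],"twist":0,"grip":0.7},{"slide":[0,0,-10],"twist":0,"grip":0.7},{"slide":[0,0,-10],"twist":0,"grip":0.7}]'
python3 - <<'E'
from h import *
im=grab_frame("scene"); cv2.imwrite("pics/s4.png",cv2.resize(im[150:300,180:390],(770,550),interpolation=cv2.INTER_CUBIC)[:,:,::-1])
E
```

```text
t: 35.1
position: [0.6862, -0.0138, 0.138]
orientation: [-1.381, -2.815, -0.0]
contact_force: [-8.8, -2.9, -0.9]
opening: 0.508
gripper_force: 84.6
t: 35.43
position: [0.6887, -0.0124, 0.1387]
orientation: [-1.377, -2.822, -0.005]
contact_force: [-0.6, 1.2, 0.9]
opening: 0.851
gripper_force: 0.0
t: 35.77
position: [0.6911, -0.0141, 0.2462]
orientation: [1.376, 2.817, 0.011]
contact_force: [1.0, -0.7, 0.6]
opening: 0.85
gripper_force: 0.0
```

View pics/s4.png

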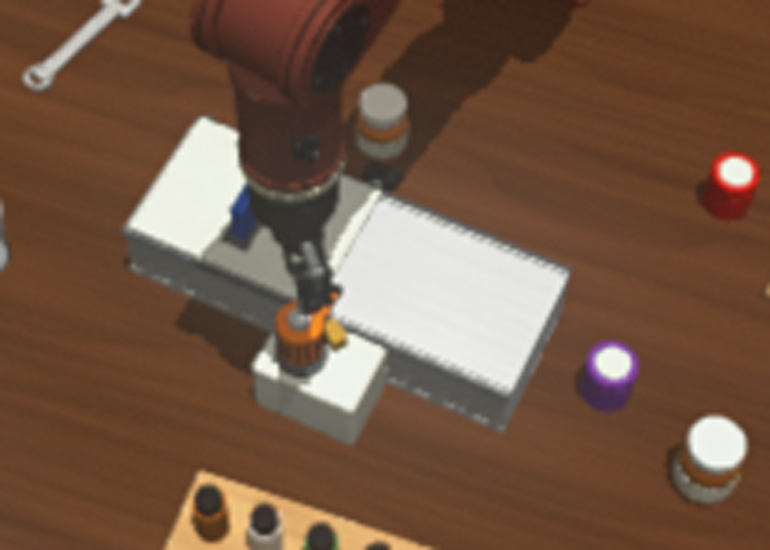

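The scene crop shows the tongue back across the cover, near (325,305). I'll move clear to confirm it has dropped.

```bash
J='python3 -m jog'
$J '[{"slide":[11,6,-3],"twist":0,"grip":0.7},{"slide":[11,6,-3],"twist":0,"grip":0.7},{"slide":[11,6,-3],"twist":0,"grip":0.7},{"slide":[11,6,-3],"twist":0,"grip":0.7}]'
$J '[{"slide":[11,6,0],"twist":0,"grip":0.7},{"slide":[11,6,0],"twist":0,"grip":0.7},{"slide":[11,6,0],"twist":0,"grip":0.7},{"slide":[11,6,0],"twist":0,"grip":0.7}]'
python3 - <<'E'
from h import *
A=[]
for c in ("top","scene"):
    im=grab_frame(c); im0=cv2.imread(f"pics/{c}0.png")[:,:,::-1].copy()
    for i in (im0,im):
        for b in blobs(i,*OR,8): print(c,"or",np.round(b[:3],1))
        for b in blobs(i,*BLUE): 
            if b[0]<210: print(c,"blue",np.round(b[:3],1))
    if c=="scene": A=[cv2.resize(i[160:290,190:330],(400,371),interpolation=cv2.INTER_CUBIC) for i in (im0,im)]
cv2.imwrite("pics/cmp.png",np.hstack(A)[:,:,::-1])
E
```

```text
t: 36.15
position: [0.6673, 0.1212, 0.2689]
orientation: [-1.36, -2.827, -0.011]
contact_force: [0.7, 3.0, -0.8]
opening: 0.852
gripper_force: 0.0
t: 36.48
position: [0.6447, 0.2462, 0.2671]
orientation: [-1.356, -2.826, -0.008]
contact_force: [0.0, 2.9, -1.4]
opening: 0.853
gripper_force: 0.0
top or [175.5 281.1 148.8]
top or [ 35.5 279.5 166.9]
top blue [205.5 353.2 250.7]
top blue [203.  392.3 201.9]
top blue [202.  160.7 226.1]
top blue [148.5 317.2 195.3]
top or [176.5 281.1 148.7]
top or [ 35.5 279.6 167. ]
top blue [146.5 317.2 195.3]
scene or [110.5 262.  237.5]
scene blue [ 65.5 539.3   2.8]
scene blue [ 50.5 248.8 200.2]
scene blue [ 16.  373.5 236.1]
scene blue [ 15.  197.5 194.2]
scene or [117.5 262.1 237.4]
scene blue [ 69.5 539.3   2.8]
scene blue [ 50.5 248.8 200.2]
```

View pics/cmp.png

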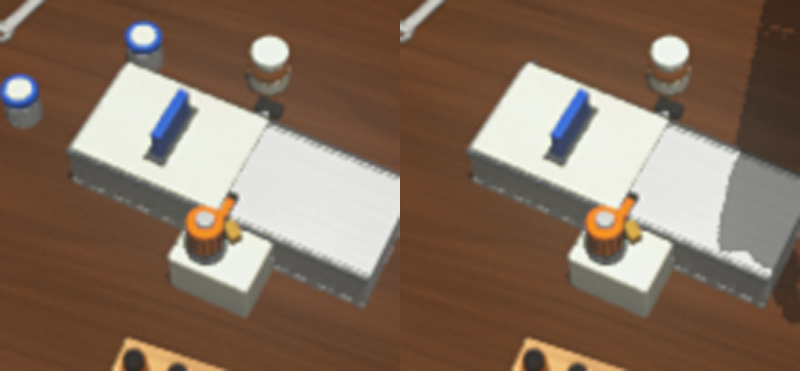

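The before and after views match: the fin is at the same pixel (248.8,200.2), the collar is within 0.1 px, and no blue pots are left on the bench. Handing in.

```bash
python3 -c "
from rig import ticket; print(ticket.job_done())"
```

```text
the job is handed in; nothing more can be done
None
```

The job is handed in, with no verdict returned: all three blue-lidded pots stand upright in the tank, the cover is pushed shut against its stop, and the collar is back down in its locked notch.

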